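# Lock the glass-rod gauge by feel

## Task

Take the pink-handled index key out of its wooden rest, lower its brass blade through the slot in the top of the aluminium rod gauge and feel along the hidden spring-backed bar, pressing gently (never so hard that the bar goes down near the end of its travel), until the blade drops into the bar's notch. Leave the key there, upright and fully home with its brass shoulder flush on the gauge, let go of it, and do not disturb the tin, the pot, the paddle or the jars.

Things in the scene. Friction and masses are not known exactly. Their poses are not given: they have to be found in the camera images.
- key_grip (a point): Middle of the index key's upright pink square handle, 18 x 18 mm across and 60 mm tall; grasp here. Top of the handle 26 mm above this point, top of the brass shoulder 34 mm below, blade foot 70 mm below. z up along the key, x the wide way of shoulder and blade. The key weighs 105 to 180 g, stands blade down in its rest, and is the same after a half turn about z.
- key_tip (a point): Centre of the foot of the key's brass blade, 70 mm straight below key_grip, same axes. The blade is 10 mm wide (x), 6 mm thick (y) and stands 26 mm down from the underside of the shoulder, a brass plate 46 (x) x 30 (y) x 10 mm. At the start it hangs unseen in the rest, the shoulder lying on the rest's top.
- rest: Fixed block of light wood, 80 (x) x 100 (y) x 50 mm high, origin at the centre of its underside. An upright hole 17 (x) x 13 (y) mm and 34 mm deep at its middle holds the key's blade loosely; lift the key straight up by at least 30 mm to free it.
- gauge: Rod gauge: fixed aluminium box 70 mm (x) by 290 mm (y, long way), flat top 55 mm above the table; along its +x edge a ledge with a glass rod reaches to x = +45 mm and stands 5 mm above the top. Origin: centre of its underside. Only in the hidden notch does the key go 26 mm down, until its shoulder lies on this top; it then stands by itself.
- gauge_slot (a point): Centre of the slot in the gauge's top, level with the top surface; y along the slot, z up. Slot 14 mm wide (x), 110 mm long (y from -55 to +55 mm), through a 6 mm cover, hidden from view by a soft black slit seal that the blade passes without resistance. The key's x must be in line with this x, either way round. The hidden bar's flat face lies 12 mm below this point.
- bar (a joint): How far the hidden bar is pressed down, m: 0 at rest, 0.009 at its hard stop; 2 N starts it, then 1.5 N per mm; it springs back when the blade drops into the notch. It moves only up and down and runs under the whole slot. Its one notch, square-edged, 11 mm wide (gauge y), 16 mm deep, right across (x), has its middle anywhere from y = -41 to +41 mm of gauge_slot.
- tin: Bystander: open orange tin, 90 mm across, 105 mm high, thin steel mandrels standing in it to 190 mm; origin at the centre of its underside. Leave alone.
- pot: Bystander: open steel pot, 110 mm across with two side handles along its y, 75 mm high; origin at the centre of its underside. Leave alone.
- paddle: Bystander: dark graphite paddle with a round wooden handle lying on the table along its x axis, about 190 mm long, 55 mm wide, under 20 mm high. Origin under its middle. Leave alone.
- jar_a: Bystander: grey-brown jar 60 mm across, 85 mm high; origin at the centre of its underside. Leave alone.
- jar_b: Bystander: white jar 48 mm across, 75 mm high; origin at the centre of its underside. Leave alone.
Not all that is in view belongs to the job. What is meant by the part that bears key_grip is not orange, and is the larger of those in its own colour.

How it is judged:
By the outcome, as a careful person would: the job done as asked, in the order asked, and still so for the second after the job is handed in, with the robot touching nothing.
It also fails if it takes over 48 s, if anything falls off the work surface, if the arm or the gripper's body presses on something with over 40 N, if the wrist force passes 120 N, or if a joint passes its speed limit or range.

## Robot

A 6-joint arm with a two-finger parallel gripper is mounted at the origin on the work surface. World frame = base frame: x ahead of the robot, y to its left, z up, the work surface at z = 0. Lengths are in m, angles in degrees, forces in N, time in s.
With the tool pointing down it reaches from about 0.4 to 0.825 m from the base axis. Payload 7 kg.
Tool frame: the origin (TCP) lies between the finger pads; the fingertips stand 14 mm ahead of it and the grasp point (between the pads) lies 5 mm behind it; z points along the fingers, y is the line along which they close (so a half turn about z gives the same grasp; the last joint's range is limited). The gripper opens to 88 mm and grips with 3 to 60 N. Pads are 19 mm wide; open, the fingers measure 130 mm over their backs; the gripper's body (78 mm by 193 mm) begins 47 mm behind the grasp point.
Start: joints at [-59.238, 20.546, 0.682, 0, -70.136, -16.507], TCP at [0.166, -0.654, 0.241] pointing down, gripper open.
Joint ranges: [-176.03, 176.03], [-82.01, 121.73], [-58.28, 71.71], [-173.87, 95.51], [-174.79, -0.11], [-173.66, 173.66]. Speed limits (degrees/s): [136.94, 136.94, 172.46, 180, 180, 180].

## Interface

Orientations are given as [roll, pitch, yaw] about the fixed x, y, z axes, in that order (R = Rz(yaw) Ry(pitch) Rx(roll)).
In Python, from plant import status, cams, job gives the robot as it stands. The module is installed in compiled form; this text tells all that it offers.
- The arm moves only by the tool step_arm, never from a script. Its arguments are lists of equal length, an entry for each row: "xyz": the shift along the tool's x, y, z each as a share of 20 cm, from -1 to 1, a list of three; "yaw": the turn about the tool's z as a share of 360 degrees, from -1 to 1; "claw": the closure, from -1 (fully open) to 1 (shut). A call has 1 to 20 rows; each row is the pose to reach, as a shift and turn from the pose commanded when the call began, along the tool's axes at that moment, turning the shorter way round; what a row does not reach only later rows make up. A row lasts 1/12 s, in which the tool goes at most 41.7 mm and 7.16 degrees, less where a joint would pass 70% of its speed; a pose out of reach is approached as far as the arm can. A call with a number of a shift or a turn outside -1 to 1 is refused whole. A call with a gripper value outside its range is refused whole. The fingers move at their own pace and stop on an object; "grip_force" is the grip in N (left out, the last holds). Time passes only in rows, so rows that repeat a pose let the fingers close. It gives the time, the measured TCP pose, the force, the opening and the grip force at its end, in the units of the state.
- status.get_state(): the state, without advancing time (a new reading comes with each control period).
- cams.capture(name): name is "side" or "top"; returns (picture, depth): 400x640x3 uint8, blue, green, red; 400x640 float32, m along the optical axis (not along the pixel's ray), 0 where there is no reading.
- cams.calibration(name): a dict with "mtx" (3x3 intrinsics, pixels), "camera_from_world" (4x4, takes a point from world to camera coordinates). Camera axes: x right, y down, z forward; pixel columns grow to the right and rows downward; lengths in m; the calibration is good to about 2 mm. A picture is of the moment at which its call begins. calibration takes no time and is no camera call.
- job.close_job(): hands the job in; it is judged then, once.
The state is a dict: "time_s": time; "joints": joint angles; "qd": joint speeds; "joint_torque": joint torques, N m; "tcp_pos": TCP position; "eef_rot": TCP orientation; "contact_force": force on the tool from outside, world axes, zero at the start; "moment": the same for the moment, N m; "gripper_width": finger opening in m; "gripper_force": force on a finger pad.
Only numpy, scipy, OpenCV 4.12 (cv2) and the standard library are available. Lean on these libraries where they do the work, as an engineer would, in place of code of your own. Each camera call takes 0.05 s, during which the arm holds its last target. There are 200 camera calls.

## Working session

There is one attempt and no reset: what is moved stays moved. The work goes in short steps, Python scripts to look and compute and a tool call to move; the robot and the scene stay as the last step left them, time stands still between calls to the robot, and variables do not carry over. Pictures are saved under pics/ and viewed, at most 10 in all, crops included, and the job is handed in when it is done.

Besides the shell and the picture viewer there is one more tool, called after "Emit:" as name(argument=value, ...), one argument or row to a line, values as JSON. step_arm: Moves the arm, as the interface text tells. Shift numbers are shares of 20 cm and turn numbers shares of 360 degrees, none past 1 either way. Its arguments: {"type":"object","properties":{"xyz":{"type":"array"},"yaw":{"type":"array"},"claw":{"type":"array"},"grip_force":{"type":"number"}},"required":["xyz","yaw","claw"]}

```bash
mkdir -p pics; cat > h.py <<'E'
import numpy as np, cv2
from plant import status, cams, job
def grab(n):
    im,d=cams.capture(n); np.savez(f'{n}.npz',im=im,d=d); return im,d
def pts(n,d):
    c=cams.calibration(n);K=np.array(c['mtx']);T=np.linalg.inv(np.array(c['camera_from_world']))
    v,u=np.mgrid[:d.shape[0],:d.shape[1]]
    P=np.stack([(u-K[0,2])/K[0,0]*d,(v-K[1,2])/K[1,1]*d,d],-1)
    W=P@T[:3,:3].T+T[:3,3]; W[d==0]=np.nan; return W
def onplane(n,u,v,z):
    c=cams.calibration(n);K=np.array(c['mtx']);T=np.linalg.inv(np.array(c['camera_from_world']))
    r=T[:3,:3]@np.linalg.inv(K)@np.array([u,v,1.]);o=T[:3,3]
    return o+r*(z-o[2])/r[2]
E
python3 - <<'E'
from h import *
print(status.get_state())
for n in('top','side'):
    im,d=grab(n); cv2.imwrite(f'pics/{n}0.png',im)
    c=cams.calibration(n); print(n,np.array(c['mtx']).round(1).tolist(),np.linalg.inv(np.array(c['camera_from_world'])).round(3).tolist())
E
```

```text
{'time_s': 0.0, 'joints': array([-5.92365855e+01,  2.05914120e+01,  6.34362711e-01, -1.94385578e-02,
       -7.01369620e+01, -1.65064387e+01]), 'qd': array([ 0.01379604,  0.02809396, -0.01848077, -0.04488137, -0.05436355,
       -0.11098216]), 'joint_torque': array([ 4.75655488e-04, -5.82716489e+01,  2.93056941e+01,  6.99678987e+00,
        7.00867851e-03, -1.89024017e-04]), 'tcp_pos': array([ 0.16608439, -0.65376671,  0.23962956]), 'eef_rot': array([ 1.79904671e+02, -9.19280558e-03, -1.65749636e+02]), 'contact_force': array([-0.13106207,  0.11009072, -0.19125181]), 'moment': array([0.01964759, 0.00015448, 0.02713273]), 'gripper_force': 0.0, 'gripper_width': 0.08788732600509544}
top [[398.0, 0.0, 315.3], [0.0, 398.0, 201.6], [0.0, 0.0, 1.0]] [[0.018, -0.989, 0.146, 0.411], [-1.0, -0.021, -0.017, -0.076], [0.02, -0.145, -0.989, 1.068], [0.0, 0.0, 0.0, 1.0]]
side [[519.3, 0.0, 324.3], [0.0, 519.3, 207.1], [0.0, 0.0, 1.0]] [[-0.896, -0.303, 0.325, 0.123], [-0.444, 0.593, -0.672, 0.776], [0.011, -0.746, -0.665, 0.961], [0.0, 0.0, 0.0, 1.0]]
```

View pics/top0.png

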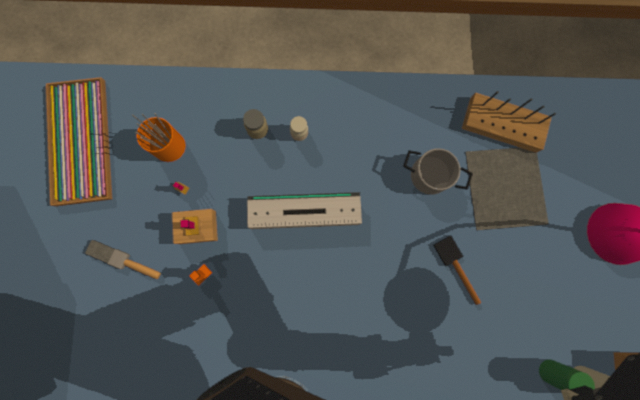

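View pics/side0.png

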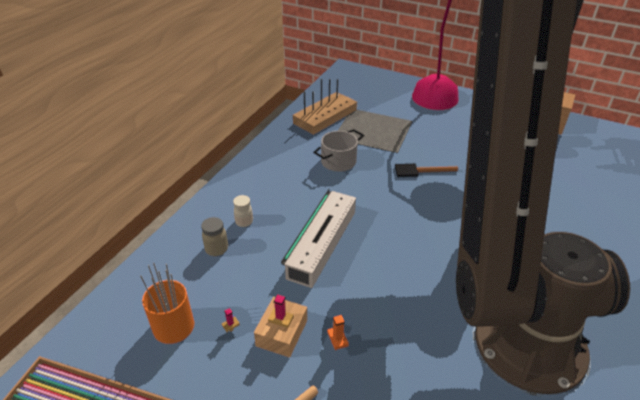

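Candidates: the pink handle in the wooden rest (top 187,225 / side 279,307), a small loose pink key (top 180,187 / side 229,317) and an orange key (top 201,274 / side 338,330). I choose the one in the rest: it is pink and the larger of the two pinks. Next come a close crop and measurements.

```bash
python3 - <<'E'
from h import *
D={n:np.load(n+'.npz') for n in('top','side')}
a=cv2.resize(D['top']['im'][165:295,140:370],None,fx=3.4,fy=3.4,interpolation=cv2.INTER_CUBIC)[:, :780]
b=cv2.resize(D['side']['im'][285:365,210:360],None,fx=2,fy=2)
a[-b.shape[0]:,-b.shape[1]:]=b
cv2.imwrite('pics/crop1.png',a)
for n in D:
    im,d=D[n]['im'],D[n]['d'];W=pts(n,d);h=cv2.cvtColor(im,cv2.COLOR_BGR2HSV)
    m=((h[...,0]>155)&(h[...,1]>150)&(h[...,2]>70)).astype(np.uint8)
    k,l,s,c=cv2.connectedComponentsWithStats(m)
    for i in range(1,k):
        if s[i,4]>15:
            p=W[l==i];zt=np.nanmax(p[:,2]);t=p[p[:,2]>zt-.006];
            print(n,'pink',s[i],c[i].round(1),'zmin/max',np.nanmin(p[:,2]).round(3),zt.round(3),'top c',np.nanmean(t,0).round(4),len(t))
    # gauge top & rest top from depth
    box=(slice(180,240),slice(235,375)) if n=='top' else (slice(180,290),slice(275,365))
    Z=W[box]
    g=(abs(Z[...,2]-.055)<.0035)&(im[box].min(-1)>90)
    kk,l,s,c=cv2.connectedComponentsWithStats(g.astype(np.uint8));i=1+s[1:,4].argmax()
    f=cv2.morphologyEx((l==i).astype(np.uint8),cv2.MORPH_CLOSE,np.ones((9,9)))>0
    P=Z[f];P=P[abs(P[:,2]-.055)<.004]
    r=cv2.minAreaRect((P[:,:2]*1000).astype(np.float32));print(n,'gauge rect mm',r,len(P),P[:,2].mean())
    # slot: black
    dk=((im[box].max(-1)<50)&cv2.erode(f.astype(np.uint8),np.ones((3,3))).astype(bool)).astype(np.uint8)
    kk,l,s,c=cv2.connectedComponentsWithStats(dk);i=1+s[1:,4].argmax();v,u=np.nonzero(l==i)
    Q=np.array([onplane(n,uu+box[1].start,vv+box[0].start,.055)[:2]*1000 for uu,vv in zip(u,v)],np.float32)
    print(n,'slot',cv2.minAreaRect(Q),Q.mean(0),np.degrees(np.arctan2(*np.linalg.svd(Q-Q.mean(0),full_matrices=False)[2][0][::-1])),len(Q))
    box=(slice(200,255),slice(160,230)) if n=='top' else (slice(285,365),slice(245,320))
    Z=W[box];P=Z[abs(Z[...,2]-.05)<.005]
    r=cv2.minAreaRect((P[:,:2]*1000).astype(np.float32));print(n,'rest rect',r,len(P),np.median(P[:,2]))
E
```

```text
top pink [173 182  10   8  46] [177.5 185.7] zmin/max -0.001 0.074 top c [0.5938 0.2609 0.0696] 15
top pink [ 587  203   53   61 2747] [615.5 232.6] zmin/max -0.002 0.082 top c [ 0.5018 -0.8997  0.0775] 209
top pink [181 220  13   9  94] [186.6 223.9] zmin/max 0.074 0.125 top c [0.4923 0.2168 0.1207] 48
top gauge rect mm ((534.6298828125, -66.22224426269531), (70.8696060180664, 289.82354736328125), 3.316774368286133) 2966 0.05509814304367074
top slot ((533.7665405273438, -65.29154205322266), (7.737537860870361, 102.46604919433594), 1.1672179698944092) [534.10004 -65.02365] -86.87397 125
top rest rect ((492.4563293457031, 217.92446899414062), (80.48198699951172, 100.87732696533203), 6.1653828620910645) 985 0.0504478528581358
side pink [ 413    0   45  110 1496] [436.7  84.1] zmin/max -0.401 0.35 top c [ 0.5065 -0.9226  0.3476] 9
side pink [275 295  10  24 202] [279.6 306.5] zmin/max -0.003 0.122 top c [0.4906 0.2189 0.1188] 61
side pink [225 309   8  16  88] [228.9 316.5] zmin/max 0.029 0.071 top c [0.5926 0.2611 0.0675] 22
side pink [ 28 384  25   9  26] [ 39.6 387.8] zmin/max 0.009 0.012 top c [0.8487 0.549  0.0103] 26
side pink [ 54 393  20   7  22] [ 63.5 396.1] zmin/max 0.006 0.013 top c [0.7937 0.5406 0.01  ] 18
side gauge rect mm ((535.330322265625, -64.85516357421875), (75.5517807006836, 292.924072265625), 3.4455459117889404) 2165 0.05393654297850619
side slot ((534.1817016601562, -64.21550750732422), (5.7263970375061035, 94.39344787597656), 3.454998731613159) [534.0782  -62.68791] 93.24846 59
side rest rect ((491.0896301269531, 217.89727783203125), (82.01041412353516, 103.35926818847656), 6.508421897888184) 1106 0.04888739443876999
```

View pics/crop1.png

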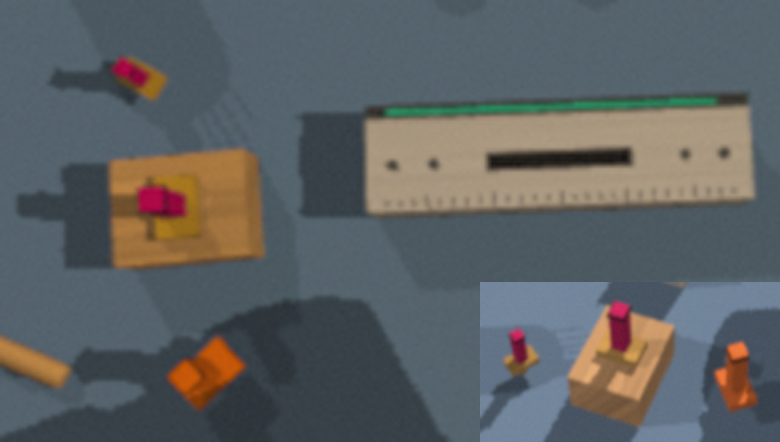

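The crop shows the larger pink handle on its brass shoulder, centred on the wood rest. The shoulder's long way lies along world x, and the small pink and orange keys stand apart. Heights agree: handle top 0.120 and gauge top 0.055. Next I measure the key's yaw and plan the first move.

```bash
python3 - <<'E'
from h import *
for n,box in(('top',(slice(205,245),slice(170,215))),('side',(slice(285,345),slice(255,310)))):
    D=np.load(n+'.npz');im=D['im'][box];W=pts(n,D['d'])[box]
    m=(abs(W[...,2]-.060)<.004)&(im[...,2]>1.5*im[...,0])
    P=W[m];r=cv2.minAreaRect((P[:,:2]*1000).astype(np.float32));print(n,r,len(P))
    h=cv2.cvtColor(im,cv2.COLOR_BGR2HSV);p=W[(h[...,0]>155)&(h[...,1]>150)&(W[...,2]>.113)]
    print(' handle top',cv2.minAreaRect((p[:,:2]*1000).astype(np.float32)),p.mean(0))
s=status.get_state()
for nm,(x,y,z,yaw) in {'above key':(.491,.218,.2,-173.7),'gauge start':(.534-.0025,-.0645+.043,.2,-176.7)}.items():
    w=np.radians(s['eef_rot'][2]);t=np.array([x,y,z])-s['tcp_pos']
    R=np.array([[np.cos(w),np.sin(w),0],[np.sin(w),-np.cos(w),0],[0,0,-1]])
    print(nm,(R.T@t/.2).round(3),'yaw share',-(yaw-s['eef_rot'][2])/360)
E
```

```text
top ((494.10443115234375, 203.34268188476562), (46.098873138427734, 58.592079162597656), 7.041139602661133) 146
 handle top ((491.7086181640625, 217.16513061523438), (17.57801055908203, 17.369428634643555), 3.9971399307250977) [0.49159384 0.21693685 0.11997788]
side ((491.37396240234375, 219.04002380371094), (47.22690963745117, 31.168283462524414), 8.51549243927002) 183
 handle top ((490.9707946777344, 219.05630493164062), (17.468740463256836, 20.853290557861328), 17.727203369140625) [0.4905586  0.21984239 0.11800307]
above key [-2.648  3.825  0.199] yaw share 0.022084002094217205
gauge start [-2.549  2.615  0.199] yaw share 0.03041733542755054
```

Emit:
step_arm(
  xyz=[
    [-0.73,0.846,0],
    [-0.73,0.846,0],
    [-0.73,0.846,0],
    [-0.73,0.846,0],
    [-0.73,0.846,0],
    [-0.73,0.846,0],
    [-0.73,0.846,0],
  ],
  yaw=[0.019,0.019,0.019,0.019,0.019,0.019,0.019],
  claw=[-1,-1,-1,-1,-1,-1,-1],
)

```text
time_s: 0.68
tcp_pos: [0.2671, -0.4514, 0.241]
eef_rot: [-180.0, 0.1, -172.4]
contact_force: [0.1, -0.3, 0.1]
gripper_width: 0.0877
gripper_force: 0.0
```

Emit:
step_arm(
  xyz=[
    [-0.767,0.858,0],
    [-0.767,0.858,0],
    [-0.767,0.858,0],
    [-0.767,0.858,0],
    [-0.767,0.858,0],
    [-0.767,0.858,0],
    [-0.767,0.858,0],
  ],
  yaw=[0,0,0,0,0,0,0],
  claw=[-1,-1,-1,-1,-1,-1,-1],
)

```text
time_s: 1.27
tcp_pos: [0.398, -0.262, 0.2406]
eef_rot: [180.0, 0.0, -172.4]
contact_force: [-0.6, -0.7, 0.1]
gripper_width: 0.0878
gripper_force: 0.0
```

Emit:
step_arm(
  xyz=[
    [-0.413,0.854,0],
    [-0.413,0.854,0],
    [-0.413,0.854,0],
    [-0.413,0.854,0],
    [-0.413,0.854,0],
    [-0.413,0.854,0],
  ],
  yaw=[0,0,0,0,0,0],
  claw=[-1,-1,-1,-1,-1,-1],
)

```text
time_s: 1.77
tcp_pos: [0.4573, -0.0817, 0.2405]
eef_rot: [180.0, 0.0, -172.4]
contact_force: [-0.6, -0.4, 0.6]
gripper_width: 0.0877
gripper_force: 0.0
```

Emit:
step_arm(
  xyz=[
    [-0.215,0.88,0],
    [-0.215,0.88,0],
    [-0.215,0.88,0],
    [-0.215,0.88,0],
    [-0.215,0.88,0],
    [-0.215,0.88,0],
  ],
  yaw=[0,0,0,0,0,0],
  claw=[-1,-1,-1,-1,-1,-1],
)

```text
time_s: 2.27
tcp_pos: [0.4765, 0.0979, 0.2401]
eef_rot: [-180.0, -0.0, -172.4]
contact_force: [0.6, -0.3, -0.5]
gripper_width: 0.0876
gripper_force: 0.0
```

Emit:
step_arm(
  xyz=[
    [-0.151,0.585,0],
    [-0.151,0.585,0],
    [-0.151,0.585,0],
    [-0.151,0.585,0],
    [-0.151,0.585,0.2],
    [-0.151,0.585,0.4],
    [-0.151,0.585,0.55],
    [-0.151,0.585,0.68],
    [-0.151,0.585,0.755],
    [-0.151,0.585,0.755],
  ],
  yaw=[0,0,0,0,0,0,0,0,0,0],
  claw=[-1,-1,-1,-1,-1,-1,-1,-1,-1,-1],
)

```text
time_s: 3.1
tcp_pos: [0.4891, 0.2126, 0.0858]
eef_rot: [-179.8, -0.3, -172.7]
contact_force: [0.2, -0.8, 0.4]
gripper_width: 0.0875
gripper_force: 0.0
```

Emit:
step_arm(
  xyz=[
    [0,0,0],
    [0,0,0],
    [0,0,0],
    [0,0,0],
    [0,0,0],
    [0,0,0],
    [0,0,0],
    [0,0,0],
    [0,0,0],
    [0,0,0],
  ],
  yaw=[0,0,0,0,0,0,0,0,0,0],
  claw=[0.3,0.5,0.7,1,1,1,1,1,1,1],
  grip_force=35,
)

```text
time_s: 3.93
tcp_pos: [0.4906, 0.2158, 0.0896]
eef_rot: [-180.0, -0.0, -172.6]
contact_force: [-0.0, 0.5, -0.4]
gripper_width: 0.027
gripper_force: 0.0
```

Emit:
step_arm(
  xyz=[
    [0,0,0],
    [0,0,0],
    [0,0,0],
    [0,0,0],
    [0,0,0],
  ],
  yaw=[0,0,0,0,0],
  claw=[1,1,1,1,1],
)

```text
time_s: 4.35
tcp_pos: [0.4907, 0.2158, 0.0896]
eef_rot: [180.0, 0.0, -172.6]
contact_force: [0.2, 0.4, -0.6]
gripper_width: 0.0178
gripper_force: 35.0
```

Emit:
step_arm(
  xyz=[
    [0,0,-0.05],
    [0,0,-0.15],
    [0,0,-0.3],
    [0,0,-0.45],
    [0,0,-0.45],
    [0,0,-0.45],
  ],
  yaw=[0,0,0,0,0,0],
  claw=[1,1,1,1,1,1],
)

```text
time_s: 4.85
tcp_pos: [0.4913, 0.2163, 0.1819]
eef_rot: [179.9, 0.2, -172.6]
contact_force: [-0.5, -0.2, -2.0]
gripper_width: 0.0179
gripper_force: 35.0
```

```bash
python3 - <<'E'
from h import *
s=status.get_state();print(s['tcp_pos'],s['eef_rot'],s['contact_force'],s['gripper_width'],s['gripper_force'])
im,d=grab('side');cv2.imwrite('pics/side1.png',cv2.resize(im[200:400,180:380],None,fx=3,fy=3))
grab('top')
E
```

```text
[0.49129717 0.21627437 0.18187639] [ 179.86573967    0.18583077 -172.58665774] [-0.47257667 -0.15835573 -2.01755888] 0.017877759563796353 34.99818742275238
```

View pics/side1.png

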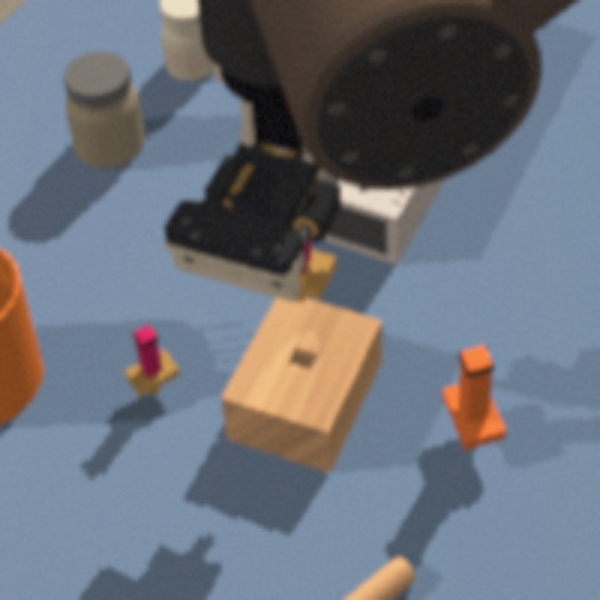

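The key hangs in the grip (brass at crop 318,270), the rest's hole is empty, and the bystanders are untouched. I move on to the gauge.

Emit:
step_arm(
  xyz=[
    [-0.01,-0.15,0],
    [-0.02,-0.35,0],
    [-0.047,-0.55,0],
    [-0.047,-0.75,0],
    [-0.047,-0.9,0],
    [-0.047,-1,0],
    [-0.047,-1,0],
  ],
  yaw=[0.0113,0.0113,0.0113,0.0113,0.0113,0.0113,0.0113],
  claw=[1,1,1,1,1,1,1],
)

```text
time_s: 5.53
tcp_pos: [0.5247, 0.0151, 0.178]
eef_rot: [-179.9, -0.2, -176.8]
contact_force: [-0.9, 0.6, -1.0]
gripper_width: 0.0176
gripper_force: 35.0
```

Emit:
step_arm(
  xyz=[
    [-0.015,-0.1,0],
    [-0.015,-0.2,0],
    [-0.015,-0.212,0.1],
    [-0.015,-0.212,0.2],
    [-0.015,-0.212,0.2],
    [-0.015,-0.212,0.2],
    [-0.015,-0.212,0.2],
  ],
  yaw=[0,0,0,0,0,0,0],
  claw=[1,1,1,1,1,1,1],
)

```text
time_s: 6.12
tcp_pos: [0.5314, -0.0233, 0.1398]
eef_rot: [-180.0, -0.0, -176.6]
contact_force: [0.8, -0.7, 0.2]
gripper_width: 0.0184
gripper_force: 35.0
```

```bash
python3 - <<'E'
from h import *
s=status.get_state();print(s['tcp_pos'],s['eef_rot'],s['contact_force'],s['gripper_width'])
im,d=grab('side')
cv2.imwrite('pics/side2.png',cv2.resize(im[170:310,250:400],None,fx=4,fy=4))
def proj(n,p):
    c=cams.calibration(n);q=np.array(c['camera_from_world'])@np.r_[p,1];q=np.array(c['mtx'])@q[:3];return (q[:2]/q[2]).round(1)
t=s['tcp_pos'];print('tip',proj('side',t-[0,0,.0656]),'grip',proj('side',t+[0,0,.0044]))
W=pts('side',d);h=cv2.cvtColor(im,cv2.COLOR_BGR2HSV)
m=(abs(W[...,2]-(t[2]-.0296))<.02)&(h[...,1]>110)&(abs(h[...,0].astype(int)-20)<8)&(np.linalg.norm(W[...,:2]-t[:2],axis=-1)<.05)
v,u=np.nonzero(m);P=W[m];print(len(P),u.mean(),v.mean())
T=P[P[:,2]>t[2]-.0335];
for Q in(P,T): print(len(Q),Q.min(0),Q.max(0),cv2.minAreaRect((Q[:,:2]*1000).astype(np.float32)))
E
```

```text
[ 0.53139514 -0.02332691  0.13983147] [-1.79968060e+02 -3.49195292e-02 -1.76613012e+02] [ 0.7741536  -0.72966334  0.24078776] 0.018352277330843846
tip [315.7 233.7] grip [315.7 212.3]
123 317.479674796748 226.5121951219512
123 [ 0.50893084 -0.04078239  0.0984632 ] [ 0.55308083 -0.00477013  0.11259782] ((531.1503295898438, -22.823701858520508), (44.25981521606445, 35.58970642089844), 0.8847362399101257)
83 [ 0.50925969 -0.04078239  0.10634579] [ 0.55308083 -0.00477013  0.11259782] ((531.3515014648438, -22.820594787597656), (43.85737609863281, 35.58970642089844), 0.8847364187240601)
```

View pics/side2.png

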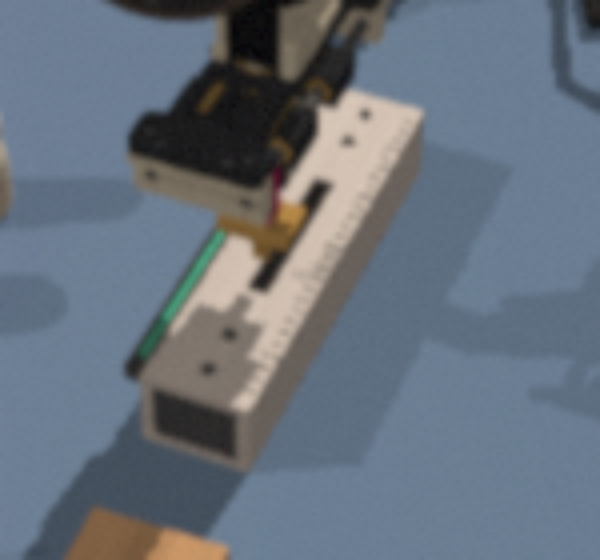

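The shoulder sits over the near end of the slot, at crop (265,230). Its measured centre (0.5313, -0.0228) agrees with the TCP. I lower it through the slot to just above the bar.

Emit:
step_arm(
  xyz=[
    [-0.003,0,0.05],
    [-0.003,0,0.1],
    [-0.003,0,0.13],
    [-0.003,0,0.14],
    [-0.003,0,0.14],
    [-0.003,0,0.14],
    [-0.003,0,0.14],
  ],
  yaw=[0,0,0,0,0,0,0],
  claw=[1,1,1,1,1,1,1],
)

```text
time_s: 6.75
tcp_pos: [0.5319, -0.0235, 0.1116]
eef_rot: [-180.0, 0.0, -176.6]
contact_force: [0.4, -0.4, -1.6]
gripper_width: 0.0177
gripper_force: 35.0
```

Emit:
step_arm(
  xyz=[
    [0,0,0.01],
    [0,0,0.01],
    [0,0,0.01],
    [0,0,0.01],
  ],
  yaw=[0,0,0,0],
  claw=[1,1,1,1],
)

```text
time_s: 7.08
tcp_pos: [0.5319, -0.0235, 0.1097]
eef_rot: [180.0, 0.0, -176.7]
contact_force: [0.6, 0.4, -1.5]
gripper_width: 0.0178
gripper_force: 35.0
```

Emit:
step_arm(
  xyz=[
    [0,0,0.01],
    [0,0,0.01],
    [0,0,0.01],
    [0,0,0.01],
  ],
  yaw=[0,0,0,0],
  claw=[1,1,1,1],
)

```text
time_s: 7.42
tcp_pos: [0.532, -0.0235, 0.1078]
eef_rot: [-180.0, 0.0, -176.6]
contact_force: [0.0, -0.4, 1.5]
gripper_width: 0.0177
gripper_force: 35.0
```

Emit:
step_arm(
  xyz=[
    [0,0,0.005],
    [0,0,0.005],
    [0,0,0.005],
    [0,0,0.005],
  ],
  yaw=[0,0,0,0],
  claw=[1,1,1,1],
)

```text
time_s: 7.75
tcp_pos: [0.532, -0.0235, 0.1068]
eef_rot: [180.0, 0.0, -176.6]
contact_force: [-0.1, 0.8, 2.6]
gripper_width: 0.018
gripper_force: 35.0
```

Emit:
step_arm(
  xyz=[
    [0,-0.01,0],
    [0,-0.02,0],
    [0,-0.02,0],
    [0,-0.02,0],
  ],
  yaw=[0,0,0,0],
  claw=[1,1,1,1],
)

```text
time_s: 8.08
tcp_pos: [0.5323, -0.0274, 0.1067]
eef_rot: [180.0, 0.0, -176.7]
contact_force: [-1.0, 3.7, 3.5]
gripper_width: 0.018
gripper_force: 35.0
```

Emit:
step_arm(
  xyz=[
    [0,-0.01,0],
    [0,-0.02,0],
    [0,-0.02,0],
    [0,-0.02,0],
  ],
  yaw=[0,0,0,0],
  claw=[1,1,1,1],
)

```text
time_s: 8.42
tcp_pos: [0.5325, -0.0317, 0.1066]
eef_rot: [-180.0, 0.0, -176.7]
contact_force: [0.7, 1.4, 3.5]
gripper_width: 0.0176
gripper_force: 35.0
```

Emit:
step_arm(
  xyz=[
    [0,-0.01,0],
    [0,-0.02,0],
    [0,-0.02,0],
    [0,-0.02,0],
  ],
  yaw=[0,0,0,0],
  claw=[1,1,1,1],
)

```text
time_s: 8.75
tcp_pos: [0.5327, -0.0357, 0.1066]
eef_rot: [-180.0, 0.0, -176.7]
contact_force: [0.1, 0.8, 2.8]
gripper_width: 0.0176
gripper_force: 35.0
```

Emit:
step_arm(
  xyz=[
    [0,-0.01,0],
    [0,-0.02,0],
    [0,-0.02,0],
    [0,-0.02,0],
  ],
  yaw=[0,0,0,0],
  claw=[1,1,1,1],
)

```text
time_s: 9.08
tcp_pos: [0.5328, -0.0397, 0.1066]
eef_rot: [-180.0, -0.0, -176.7]
contact_force: [-0.3, 0.7, 3.2]
gripper_width: 0.0182
gripper_force: 35.0
```

Emit:
step_arm(
  xyz=[
    [0,-0.01,0],
    [0,-0.02,0],
    [0,-0.02,0],
    [0,-0.02,0],
  ],
  yaw=[0,0,0,0],
  claw=[1,1,1,1],
)

```text
time_s: 9.42
tcp_pos: [0.533, -0.0437, 0.1066]
eef_rot: [-180.0, -0.0, -176.7]
contact_force: [0.2, 1.6, 3.3]
gripper_width: 0.0176
gripper_force: 35.0
```

Emit:
step_arm(
  xyz=[
    [0,-0.01,0],
    [0,-0.02,0],
    [0,-0.02,0],
    [0,-0.02,0],
  ],
  yaw=[0,0,0,0],
  claw=[1,1,1,1],
)

```text
time_s: 9.75
tcp_pos: [0.5332, -0.0477, 0.1066]
eef_rot: [-180.0, -0.0, -176.7]
contact_force: [0.0, 1.7, 3.8]
gripper_width: 0.0177
gripper_force: 35.0
```

Emit:
step_arm(
  xyz=[
    [0,-0.01,0],
    [0,-0.02,0],
    [0,-0.02,0],
    [0,-0.02,0],
  ],
  yaw=[0,0,0,0],
  claw=[1,1,1,1],
)

```text
time_s: 10.08
tcp_pos: [0.5335, -0.0517, 0.1066]
eef_rot: [-180.0, -0.0, -176.7]
contact_force: [0.5, 1.6, 3.6]
gripper_width: 0.0175
gripper_force: 35.0
```

Emit:
step_arm(
  xyz=[
    [0,-0.01,0],
    [0,-0.02,0],
    [0,-0.02,0],
    [0,-0.02,0],
  ],
  yaw=[0,0,0,0],
  claw=[1,1,1,1],
)

```text
time_s: 10.42
tcp_pos: [0.5337, -0.0557, 0.1066]
eef_rot: [-180.0, -0.0, -176.7]
contact_force: [0.5, 1.9, 3.0]
gripper_width: 0.0177
gripper_force: 35.0
```

Emit:
step_arm(
  xyz=[
    [0,-0.01,0],
    [0,-0.02,0],
    [0,-0.02,0],
    [0,-0.02,0],
  ],
  yaw=[0,0,0,0],
  claw=[1,1,1,1],
)

```text
time_s: 10.75
tcp_pos: [0.5339, -0.0597, 0.1066]
eef_rot: [-180.0, -0.0, -176.7]
contact_force: [-0.1, 1.8, 2.2]
gripper_width: 0.0178
gripper_force: 35.0
```

Emit:
step_arm(
  xyz=[
    [0,-0.01,0],
    [0,-0.02,0],
    [0,-0.02,0],
    [0,-0.02,0],
  ],
  yaw=[0,0,0,0],
  claw=[1,1,1,1],
)

```text
time_s: 11.08
tcp_pos: [0.5334, -0.0639, 0.106]
eef_rot: [-180.0, -0.1, -176.7]
contact_force: [0.2, -0.5, -1.1]
gripper_width: 0.0179
gripper_force: 35.0
```

The vertical force fell to the key's weight alone, so the blade is in the notch. I lower it in stages.

Emit:
step_arm(
  xyz=[
    [0,0,0.01],
    [0,0,0.02],
    [0,0,0.02],
    [0,0,0.02],
    [0,0,0.02],
  ],
  yaw=[0,0,0,0,0],
  claw=[1,1,1,1,1],
)

```text
time_s: 11.5
tcp_pos: [0.5341, -0.0634, 0.1024]
eef_rot: [-180.0, -0.0, -176.7]
contact_force: [0.2, -0.1, -1.4]
gripper_width: 0.0178
gripper_force: 35.0
```

Emit:
step_arm(
  xyz=[
    [0,0,0.01],
    [0,0,0.02],
    [0,0,0.033],
    [0,0,0.033],
    [0,0,0.033],
    [0,0,0.033],
  ],
  yaw=[0,0,0,0,0,0],
  claw=[1,1,1,1,1,1],
)

```text
time_s: 12.0
tcp_pos: [0.5342, -0.0634, 0.0959]
eef_rot: [-180.0, -0.0, -176.6]
contact_force: [0.3, 0.2, -2.0]
gripper_width: 0.018
gripper_force: 35.0
```

Emit:
step_arm(
  xyz=[
    [0,0,0.004],
    [0,0,0.004],
    [0,0,0.004],
    [0,0,0.004],
  ],
  yaw=[0,0,0,0],
  claw=[1,1,1,1],
)

```text
time_s: 12.33
tcp_pos: [0.5342, -0.0634, 0.0952]
eef_rot: [-180.0, 0.0, -176.7]
contact_force: [-0.7, 0.4, -2.0]
gripper_width: 0.0177
gripper_force: 35.0
```

Emit:
step_arm(
  xyz=[
    [0,0,0.004],
    [0,0,0.004],
    [0,0,0.004],
    [0,0,0.004],
  ],
  yaw=[0,0,0,0],
  claw=[1,1,1,1],
)

```text
time_s: 12.67
tcp_pos: [0.5342, -0.0634, 0.0944]
eef_rot: [-180.0, -0.0, -176.7]
contact_force: [0.2, 0.9, -1.5]
gripper_width: 0.0181
gripper_force: 35.0
```

Emit:
step_arm(
  xyz=[
    [0,0,0.002],
    [0,0,0.004],
    [0,0,0.004],
    [0,0,0.004],
  ],
  yaw=[0,0,0,0],
  claw=[1,1,1,1],
)

```text
time_s: 13.0
tcp_pos: [0.5343, -0.0634, 0.0942]
eef_rot: [-180.0, 0.0, -176.6]
contact_force: [-2.5, 1.1, 5.5]
gripper_width: 0.0179
gripper_force: 35.0
```

Seated: the vertical force rose by 7 N at the expected height. I ease off the push and release.

Emit:
step_arm(
  xyz=[
    [0,0,-0.003],
    [0,0,-0.003],
    [0,0,-0.003],
    [0,0,-0.003],
    [0,0,-0.003],
    [0,0,-0.003],
    [0,0,-0.003],
    [0,0,-0.003],
  ],
  yaw=[0,0,0,0,0,0,0,0],
  claw=[1,1,0.5,0.4,0.2,0,-0.2,-0.2],
  grip_force=5,
)

```text
time_s: 13.67
tcp_pos: [0.5342, -0.0634, 0.0942]
eef_rot: [180.0, 0.0, -176.7]
contact_force: [-0.0, -0.3, -1.1]
gripper_width: 0.0475
gripper_force: 0.0
```

```bash
python3 - <<'E'
from h import *
s=status.get_state();print(s['tcp_pos'],s['contact_force'],s['gripper_width'],s['gripper_force'])
im,d=grab('side');cv2.imwrite('pics/side3.png',cv2.resize(im[170:310,250:400],None,fx=4,fy=4))
E
```

```text
[ 0.53419429 -0.06343298  0.09416278] [-0.04116658 -0.2760044  -1.0626309 ] 0.047502582803855706 0.0
```

View pics/side3.png

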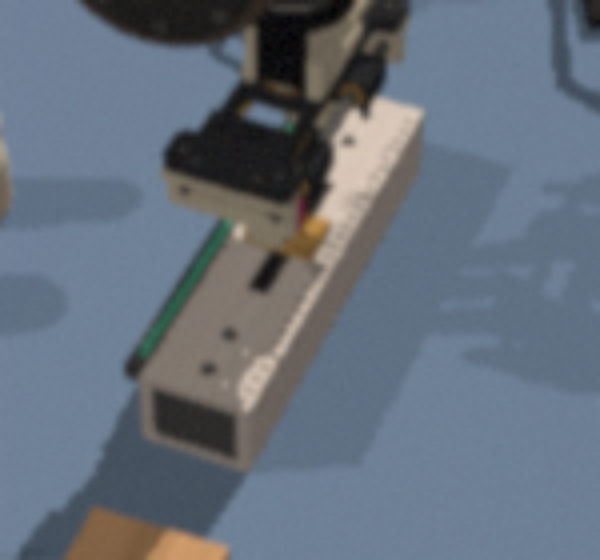

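The shoulder lies flat on the gauge over the slot, at crop (305,240), with the fingers open. I withdraw straight up and then check.

Emit:
step_arm(
  xyz=[
    [0,0,-0.05],
    [0,0,-0.15],
    [0,0,-0.3],
    [0,0,-0.5],
    [0,0,-0.7],
    [0,0.3,-0.7],
    [0,0.5,-0.7],
    [0,0.7,-0.7],
    [0,0.9,-0.7],
    [0,1,-0.7],
    [0,1,-0.7],
  ],
  yaw=[0,0,0,0,0,0,0,0,0,0,0],
  claw=[-0.4,-0.6,-0.6,-0.6,-0.6,-0.6,-0.6,-0.6,-0.6,-0.6,-0.6],
)

```text
time_s: 14.63
tcp_pos: [0.5225, 0.141, 0.2351]
eef_rot: [179.9, 0.1, -176.4]
contact_force: [0.5, -0.8, 0.3]
gripper_width: 0.0699
gripper_force: 0.0
```

```bash
python3 - <<'E'
from h import *
for n in('top','side'):
    im,d=grab(n);W=pts(n,d);h=cv2.cvtColor(im,cv2.COLOR_BGR2HSV)
    near=np.linalg.norm(W[...,:2]-[.534,-.0634],axis=-1)<.04
    p=W[near&(h[...,0]>155)&(h[...,1]>130)]
    b=W[near&(abs(h[...,0].astype(int)-20)<8)&(h[...,1]>110)&(W[...,2]<.075)]
    if len(p): print(n,'pink zmax',p[:,2].max(),'top mean',p[p[:,2]>.117].mean(0),'low mean',p[p[:,2]<.09].mean(0))
    if len(b): print(n,'brass z med',np.median(b[:,2]),'n',len(b),cv2.minAreaRect((b[:,:2]*1000).astype(np.float32)))
    if n=='side': cv2.imwrite('pics/side4.png',im)
E
```

```text
top pink zmax 0.12821704307383708 top mean [ 0.53447784 -0.06188188  0.12478089] low mean [nan nan nan]
top brass z med 0.06502463654460211 n 152 ((537.0802612304688, -61.29881286621094), (48.25294494628906, 33.394493103027344), 1.0711500644683838)
side pink zmax 0.1271089334995088 top mean [ 0.5346609  -0.05951358  0.12251083] low mean [ 0.53282119 -0.05687819  0.07896183]
side brass z med 0.06320835244297396 n 133 ((535.6251220703125, -67.88249206542969), (46.101783752441406, 47.28770065307617), 4.795200347900391)<stdin>:7: RuntimeWarning: Mean of empty slice.
  ret = um.true_divide(
```

View pics/side4.png

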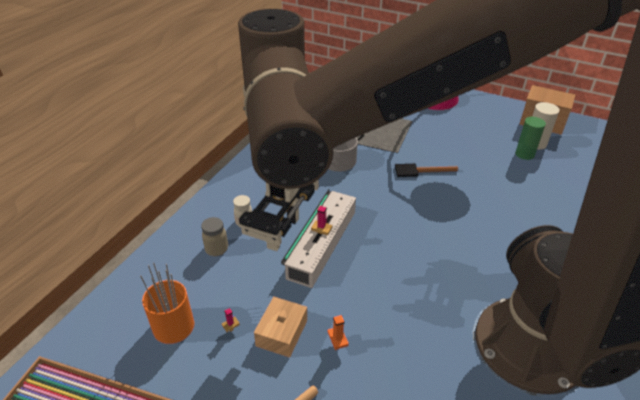

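The key stands upright on the gauge at pixel (321,220). Its shoulder top is at z = 0.065 and its handle top at 0.125, as they must be when fully home. The other things are where they were, and the gripper is clear.

```bash
python3 -c "
from plant import job
print(job.close_job())"
```

```text
the job is handed in; nothing more can be done
None
```

The job is handed in: the pink-handled key stands upright in the bar's notch with its shoulder flush on the gauge, released, and the last picture shows the other things where they were.

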